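# Pack a soap order into its tins and tube

### The job

Pack this order: put the round soap, the long soap and the small guest soap each flat into the open tin made for its shape and size, and take the tall bottle out of the divided carton and stand it upright in the open cardboard tube base. Set each one down rather than dropping it, keep the bottle from tipping over, and leave the square soap, which is not part of the order, where it lies.

Things in the scene. Friction and masses are not known exactly. Their poses are not given: they have to be found in the camera images.
- round_soap: Round bar of honey-yellow soap, a disc 58 mm in diameter and 32 mm high, about 85 g, lying flat on the bench. Origin: centre of its underside; z up. Its place is round_tin.
- long_soap: Long rectangular bar of the same soap, 80 mm along its x, 50 mm along its y, 32 mm high, about 130 g, lying flat on the bench at any yaw. Origin: centre of its underside; z up. Its place is long_tin.
- guest_soap: Small rectangular guest bar of the same soap, 54 mm along its x, 34 mm along its y, 28 mm high, about 50 g, lying flat on the bench at any yaw. Origin: centre of its underside; z up. Its place is small_tin.
- square_soap: Square bar of the same soap, 55 x 55 mm, 32 mm high, lying flat on the bench among the others. Not part of the order: stays where it is. Origin: centre of its underside; z up.
- bottle: Tall amber bottle with black screw cap, 152 mm high, about 220 g: body 46 mm in diameter to 100 mm up, neck 24 mm in diameter from 116 mm, cap 28 mm in diameter from 122 to 152 mm. Stands upright in one of the six carton cells (which one changes), the only tall thing there, its cap above the carton's rim. Origin: centre of its underside; z up. Its place is tube_base.
- round_tin: Bottom half of a round aluminium soap tin, 82 mm outside diameter, 14 mm high, wall 2 mm, floor 2 mm thick (inside 78 mm in diameter, 12 mm deep), about 60 g. Loose, not fixed. Lies on the bench, open side up. Origin: centre of its underside; z up.
- long_tin: Bottom half of an oblong aluminium soap tin, outside 104 mm along its x and 74 mm along its y, 14 mm high, wall 2 mm, floor 2 mm thick (inside 100 x 70 mm, 12 mm deep), about 60 g. Loose, not fixed. Lies on the bench, open side up. Origin: centre of its underside; z up.
- small_tin: Bottom half of a small oblong aluminium soap tin, outside 76 mm along its x and 56 mm along its y, 14 mm high, wall 2 mm, floor 2 mm thick (inside 72 x 52 mm, 12 mm deep), about 60 g; the guest soap fits only lengthwise. Loose, not fixed. Lies on the bench, open side up. Origin: centre of its underside; z up.
- tube_base: Base of a round cardboard bottle tube, a short open cup 70 mm outside diameter, 40 mm high, wall 3 mm, floor 3 mm thick (inside 64 mm in diameter), about 50 g. Loose, not fixed. Stands on the bench, open end up. Origin: centre of its underside; z up.
- carton: Fixed open brown carton, 204 mm along x, 138 mm along y, walls 100 mm high, 4 mm thick, floor 4 mm; dividers 85 mm high (one along x, two across) make six cells of about 65 x 63 mm. One cell holds the bottle, two hold squat jars with white lids (53 mm in diameter, 48 mm high), three are empty. Origin: centre of its underside; z up.
Not all that is in view belongs to the job. Leave any blue, pink or turquoise look-alike of the small_tin alone.

How it is judged (in metres and radians):
At the end, for the whole second after the job is handed in: Round, long and guest soap lie flat (under 0.1 rad) in the round, long and small tin, the bottle upright in the tube base: undersides within 5 mm of the floor, centres within 12, 17, 17, 14 mm; containers level on the bench, all at rest; square soap within 15 mm of its start (horizontal distance between round_soap and round_tin below 0.012 m and z of round_soap in the frame of round_tin between -0.002 and 0.007 m and angle between each of round_soap, round_tin, long_soap, long_tin, guest_soap, small_tin, bottle, tube_base's own z axis and vertical below 0.1 rad and height (world z) of each of round_tin, long_tin, small_tin, tube_base below 0.006 m and linear speed of each of round_soap, long_soap, guest_soap, bottle below 0.02 m/s and angular speed of each of round_soap, long_soap, guest_soap, bottle below 0.2 rad/s and horizontal distance between long_soap and long_tin below 0.017 m and z of long_soap in the frame of long_tin between -0.002 and 0.007 m and horizontal distance between guest_soap and small_tin below 0.017 m and z of guest_soap in the frame of small_tin between -0.002 and 0.007 m and horizontal distance between bottle and tube_base below 0.014 m and z of bottle in the frame of tube_base between -0.001 and 0.008 m and distance of square_soap from where it was at the start of the episode below 0.015 m); the robot touches nothing.
It fails at once if a soap or the bottle is let go of with its underside more than 35 mm above the bench (dropped) ((height (world z) of round_soap above 0.035 m and contact force between the fingers and round_soap below 0.3 N) or (height (world z) of long_soap above 0.035 m and contact force between the fingers and long_soap below 0.3 N) or (height (world z) of guest_soap above 0.035 m and contact force between the fingers and guest_soap below 0.3 N) or (height (world z) of bottle above 0.035 m and contact force between the fingers and bottle below 0.3 N)).
It fails at once if the bottle is tipped over (more than 40 degrees) (angle between bottle's own z axis and vertical above 0.7 rad).
It fails at once if the square soap, which is not part of the order, is shifted by more than 15 mm (distance of square_soap from where it was at the start of the episode above 0.015 m).
It also fails if it takes over 102 s, if anything falls off the work surface, if the arm or the gripper's body presses on something with over 40 N, if the wrist force passes 120 N, or if a joint passes its speed limit or range.

### The arm

A 6-joint arm with a two-finger parallel gripper is mounted at the origin on the work surface. World frame = base frame: x ahead of the robot, y to its left, z up, the work surface at z = 0. Lengths are in mm, angles in rad, forces in N, time in s.
With the tool pointing down it reaches from about 275 to 1000 mm from the base axis. Payload 8.4 kg.
Tool frame: the origin (TCP) lies on the centre line of the jaws, within the pads' length; the fingertips stand 25 mm ahead of it and the grasp point (between the pads) lies 6 mm ahead of it; z points along the fingers, y is the line along which they close (so a half turn about z gives the same grasp; the last joint's range is limited). The gripper opens to 85 mm and grips with 20 to 120 N. Pads are 22 mm wide; open, the fingers measure 114 mm over their backs; the gripper's body (76 mm by 85 mm) begins 54 mm behind the grasp point. The pads swing forward as they close: fully open they stand 13 mm farther back than shut.
Start: joints at [1.178, 0.353, 1.633, -0, 1.155, -0.002], TCP at [238.079, 577.881, 256.281] pointing down, gripper open.
Joint ranges: [-2.63, 2.63], [-0.92, 2.1], [0.06, 2.66], [-1.3, 4.44], [0, 2.69], [-3.02, 3.02]. Speed limits (rad/s): [2.22, 2.22, 2.79, 3.14, 3.14, 3.14].

### API

Orientations are given as [roll, pitch, yaw] about the fixed x, y, z axes, in that order (R = Rz(yaw) Ry(pitch) Rx(roll)).
In Python, from rig import r gives the robot as it stands.
- The arm moves only by the shell command python3 -m jog 'ROWS' [FORCE]. ROWS is JSON, a list of rows, each a list of 3 entries, a list of its own where there are three numbers: the turn, a rotation vector about the tool's x, y, z in rad, then the shift along the tool's x, y, z in m, then the opening, from -1 (shut) to 1 (fully open). In form: [[[rx, ry, rz], [x, y, z], gripper], ...]. A call has 1 to 12 rows; each row shifts and turns the commanded pose from where the row before left it, along the tool's axes as they then stand; what a row does not reach is not made up. A row lasts 1/10 s, in which the tool goes at most 50 mm and 8.59 degrees, less where a joint would pass 70% of its speed; a pose out of reach is approached as far as the arm can. A call with a gripper value outside its range is refused whole. The fingers move at their own pace and stop on an object; FORCE is the grip in N (left out, the last holds). Time passes only in rows, so rows that do not move let the fingers close. It gives the time, the measured TCP pose, the force, the opening and the grip force at its end, in the units of the state.
- r.sense(): the state, without advancing time (a new reading comes with each control period).
- r.grab_frame(name): name is "scene" or "side" or "wrist"; returns the picture (400x640x3 uint8, red, green, blue); there is no depth.
- r.camera_params(name): a dict with "fx", "fy", "cx", "cy" (pixels), "rvec" (rotation vector, rad) and "tvec" (3), from world to camera coordinates, as OpenCV has them; the wrist camera has in their place "hand_eye" (4x4, takes a point from camera to tool coordinates, whose origin is the TCP and whose axes are the flange's). Camera axes: x right, y down, z forward; pixel columns grow to the right and rows downward; lengths in mm; the calibration is good to about 2 mm. A picture is of the moment at which its call begins: read the wrist's pose just before it. camera_params takes no time and is no camera call.
- r.sign_off(): hands the job in; it is judged then, once.
The state is a dict: "clock": time; "qpos": joint angles; "qvel": joint speeds; "joint_efforts": joint torques, N m; "eef_pos": TCP position; "tcp_rot": TCP orientation; "contact_force": force on the tool from outside, world axes, zero at the start; "wrist_torque": the same for the moment, N m; "opening": opening from 0.0 (shut) to 1.0 (fully open); "grasp_force": force on a finger pad.
Only numpy, scipy, OpenCV 4.12 (cv2) and the standard library are available. Lean on these libraries where they do the work, as an engineer would, in place of code of your own. Each camera call takes 0.05 s, during which the arm holds its last target. There are 200 camera calls.

## Working session

There is one attempt and no reset: what is moved stays moved. The work goes in short steps, Python scripts to look and compute and a shell command to move; the robot and the scene stay as the last step left them, time stands still between calls to the robot, and variables do not carry over. Pictures are saved under pics/ and viewed, at most 14 in all, crops included, and the job is handed in when it is done.

```bash
mkdir -p pics; python3 - <<'E'
from rig import r
import cv2
s=r.sense(); print({k:s[k] for k in('clock','eef_pos','tcp_rot','opening','contact_force')})
for n in('scene','side','wrist'):
    im=r.grab_frame(n); cv2.imwrite(f'pics/{n}0.png',im[:,:,::-1]); print(n,r.camera_params(n))
E
```

```text
{'clock': 0.0, 'eef_pos': array([237.91258043, 577.45246948, 255.55183945]), 'tcp_rot': array([-3.14016104e+00, -1.71106275e-05,  2.75076441e+00]), 'opening': 1.0053903153932828, 'contact_force': array([-0.10054672, -0.22099758, -0.94696965])}
scene {'fx': 419.34549254080207, 'fy': 419.34549254080207, 'cx': 325.8287029405421, 'cy': 200.78520512168785, 'rvec': array([ 0.90263158,  2.60191456, -0.98812393]), 'tvec': array([ 365.81972136, -143.21393821, 1402.17637322])}
side {'fx': 508.44511537757376, 'fy': 508.44511537757376, 'cx': 318.2625412299493, 'cy': 202.6574891772208, 'rvec': array([ 2.3047905 , -0.68378773,  0.28775971]), 'tvec': array([-371.41021337,  171.38782651, 1388.60728014])}
wrist {'fx': 305.31310160272045, 'fy': 305.31310160272045, 'cx': 321.2411201335519, 'cy': 200.98433112607083, 'hand_eye': array([[-7.85735190e-04, -9.52413864e-01, -3.04806847e-01,
         7.78316841e+01],
       [ 9.99999274e-01, -1.02677088e-03,  6.30485195e-04,
         4.42919179e-01],
       [-9.13449636e-04, -3.04806130e-01,  9.52413980e-01,
        -1.17483432e+02],
       [ 0.00000000e+00,  0.00000000e+00,  0.00000000e+00,
         1.00000000e+00]])}
```

View pics/scene0.png

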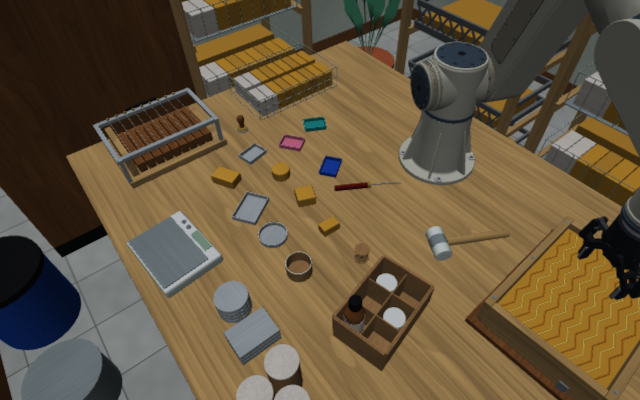

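View pics/side0.png

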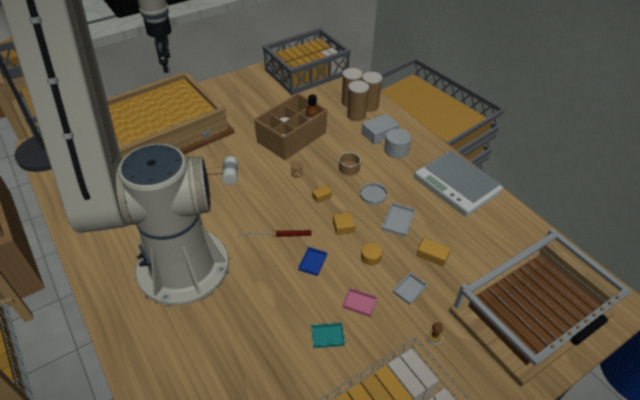

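The scene picture shows four soaps: long (227,177), round (281,172), square (305,196) and guest (329,227). The grey tins are at (253,153), small; (251,208), long; and (273,234), round. The tube base is at (299,265), and the bottle is in the carton at (355,310). Look-alikes to leave alone are blue (330,166), pink (292,143) and turquoise (315,124), plus the stacked tins at (233,300), the tall tubes at (282,365) and the cork at (361,253).

```bash
cat > h.py <<'E'
from rig import r
import numpy as np, cv2
from scipy.spatial.transform import Rotation as Ro
def cam(n,s=None):
    p=r.camera_params(n); K=np.array([[p['fx'],0,p['cx']],[0,p['fy'],p['cy']],[0,0,1]])
    if 'rvec' in p: R=cv2.Rodrigues(p['rvec'])[0]; return K,R,np.array(p['tvec'])
    T=np.eye(4);T[:3,:3]=Ro.from_euler('xyz',s['tcp_rot']).as_matrix();T[:3,3]=s['eef_pos']
    W=np.linalg.inv(T@p['hand_eye']); return K,W[:3,:3],W[:3,3]
def px2w(c,uv,z):
    K,R,t=c; uv=np.atleast_2d(uv).astype(float); d=(np.linalg.inv(K)@np.c_[uv,np.ones(len(uv))].T).T@R; o=-R.T@t
    return o+d*((z-o[2])/d[:,2])[:,None]
def w2px(c,P):
    K,R,t=c; q=(np.atleast_2d(P)@R.T+t)@K.T; return q[:,:2]/q[:,2:]
def topdown(im,c,x0,x1,y0,y1,z,mm=1.0):
    # metric map: rows = x decreasing downward from x1, cols = y decreasing to the right from y1
    g=np.array([[x1,y1,z],[x1,y0,z],[x0,y0,z],[x0,y1,z]],float); w,h=int((y1-y0)/mm),int((x1-x0)/mm)
    M=cv2.getPerspectiveTransform(w2px(c,g).astype(np.float32),np.float32([[0,0],[w,0],[w,h],[0,h]]))
    return cv2.warpPerspective(im,M,(w,h))
E
python3 - <<'E'
from h import *
A={'long_soap':((227,177),(433,251),16),'round':((281,172),(371,254),16),'sq':((305,196),(344,223),16),'guest':((329,227),(322,194),14),'smalltin':((253,153),(409,288),7),'longtin':((251,208),(398,220),7),'roundtin':((273,234),(373,193),7),'tube':((299,265),(349,163),20),'cap':((355,300),(313,99),152),'cork':((361,253),(297,169),10),'blue':((330,166),(313,261),7),'pink':((292,143),(360,301),7),'c1':((383,260),(0,0),100),'c2':((433,292),(0,0),100),'c3':((333,322),(0,0),100)}
for k,(a,b,z) in A.items(): print(k,px2w(cam('scene'),a,z)[0].round(),px2w(cam('side'),b,z)[0].round())
for n in('scene','side'):
    im=cv2.imread(f'pics/{n}0.png'); cv2.imwrite(f'pics/{n}td.png',cv2.resize(topdown(im,cam(n),250,850,-420,380,16,1.0),None,fx=1,fy=1))
E
```

```text
long_soap [ 595. -344.   16.] [ 601. -343.   16.]
round [ 448. -254.   16.] [ 449. -258.   16.]
sq [ 449. -122.   16.] [ 452. -125.   16.]
guest [464.  16.  14.] [465.  10.  14.]
smalltin [ 467. -398.    7.] [ 470. -396.    7.]
longtin [ 600. -192.    7.] [ 598. -195.    7.]
roundtin [601. -68.   7.] [604. -66.   7.]
tube [608.  69.  20.] [613.  75.  20.]
cap [607. 289. 152.] [604. 278. 152.]
cork [450. 138.  10.] [461. 151.  10.]
blue [ 302. -185.    7.] [ 305. -185.    7.]
pink [ 334. -357.    7.] [ 338. -358.    7.]
c1 [465. 230. 100.] [-116. 1701.  100.]
c2 [435. 365. 100.] [-116. 1701.  100.]
c3 [660. 280. 100.] [-116. 1701.  100.]
```

View pics/scenetd.png

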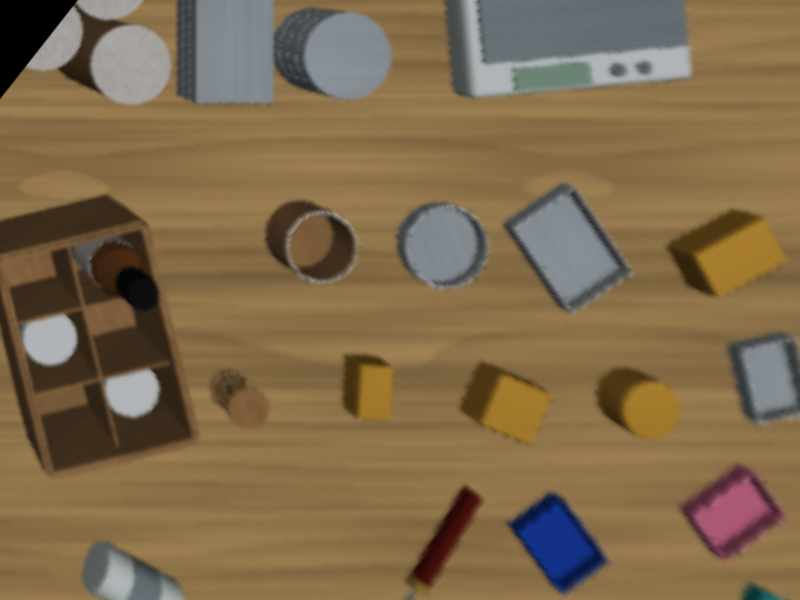

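The top-down view confirms the choice: the guest soap is a narrow rectangle at map (375,390), the square one sits at (512,407), round at (650,407) and long at (745,252). Next I fit the poses against silhouettes in both fixed cameras.

```bash
cat > fit.py <<'E'
from h import *
from scipy.optimize import minimize
a=np.linspace(0,2*np.pi,48,endpoint=False)
def circ(rad,*zs): return np.vstack([np.c_[rad*np.cos(a),rad*np.sin(a),0*a+z] for z in zs])
def box(x,y,h): return np.array([[i*x/2,j*y/2,k] for i in(-1,1) for j in(-1,1) for k in(0,h)],float)
MOD={'round_soap':(circ(29,0,32),(448,-256,0),0),'long_soap':(box(80,50,32),(598,-344,.2),1),'guest_soap':(box(54,34,28),(464,13,1.5),1),'square_soap':(box(55,55,32),(450,-123,.4),1),
'small_tin':(box(76,56,14),(468,-397,1.4),1),'long_tin':(box(104,74,14),(599,-193,2.2),1),'round_tin':(circ(41,0,14),(602,-67,0),0),'tube_base':(circ(35,0,40),(611,72,0),0),'cap':(circ(14,126,156),(606,283,0),0)}
S=4
def hullmask(c,P,p,off,sz):
    R=np.array([[np.cos(p[2]),-np.sin(p[2])],[np.sin(p[2]),np.cos(p[2])]])
    q=(w2px(c,np.c_[P[:,:2]@R.T+p[:2],P[:,2]])-off+.5)*S-.5
    h=cv2.convexHull(q.astype(np.float32)); m=np.zeros((sz[1]*S,sz[0]*S),np.uint8)
    cv2.fillConvexPoly(m,np.round(h*16).astype(np.int32),255,shift=4); return m,h
def fit(name,views,p0=None):
    P,q0,rot=MOD[name]; p0=np.array(p0 if p0 is not None else q0,float); tg=[]; out=[]
    for im,c in views:
        b=w2px(c,np.r_[P+[p0[0],p0[1],0]]); lo=(b.min(0)-14).astype(int); hi=(b.max(0)+15).astype(int)
        lo=np.maximum(lo,0); hi=np.minimum(hi,[640,400]); sz=hi-lo
        crop=cv2.resize(im[lo[1]:hi[1],lo[0]:hi[0]],None,fx=S,fy=S,interpolation=cv2.INTER_CUBIC)
        m,_=hullmask(c,P,p0,lo,sz); g=np.full(m.shape,2,np.uint8); k=np.ones((3,3),np.uint8)
        g[cv2.dilate(m,k,iterations=6*S//2)>0]=2; g[m>0]=3; g[cv2.dilate(m,k,iterations=24)==0]=0; g[cv2.erode(m,k,iterations=10)>0]=1
        cv2.grabCut(crop,g,None,np.zeros((1,65)),np.zeros((1,65)),6,cv2.GC_INIT_WITH_MASK)
        t=((g==1)|(g==3)).astype(np.uint8)*255
        tg.append((cv2.GaussianBlur(t,(0,0),3).astype(float),c,lo,sz,crop))
    def cost(p):
        e=0
        for t,c,lo,sz,_ in tg:
            m=cv2.GaussianBlur(hullmask(c,P,p,lo,sz)[0],(0,0),3).astype(float); e+=((m-t)**2).sum()/(t**2).sum()
        return e
    best=None
    for dy in ([0,.25,-.25] if rot else [0]):
        s0=p0+[0,0,dy]; sim=np.array([s0,s0+[8,0,0],s0+[0,8,0],s0+[0,0,.2]])
        o=minimize(cost,s0,method='Nelder-Mead',options=dict(initial_simplex=sim,xatol=.05,fatol=1e-5))
        if best is None or o.fun<best.fun: best=o
    vis=[]
    for t,c,lo,sz,crop in tg:
        v=crop.copy(); _,h=hullmask(c,P,best.x,lo,sz); cv2.polylines(v,[h.astype(np.int32)],True,(0,0,255),1)
        cn,_=cv2.findContours((t>127).astype(np.uint8),0,1); cv2.drawContours(v,cn,-1,(0,255,0),1); vis.append(cv2.resize(v,(150,150)))
    return best.x,best.fun,vis
E
python3 - <<'E'
from fit import *
V={n:(cv2.imread(f'pics/{n}0.png'),cam(n)) for n in('scene','side')}
row=[]
for k in MOD:
    p,f,v=fit(k,[V['scene'],V['side']]); a_=fit(k,[V['scene']])[0]; b_=fit(k,[V['side']])[0]
    print(k,p.round(2),round(f,3),'scene',a_.round(2),'side',b_.round(2)); row.append(np.vstack(v))
w=cv2.resize(cv2.imread('pics/wrist0.png'),(480,300))
top=np.hstack(row[:5]); bot=np.hstack(row[5:]); bot=np.hstack([bot,np.zeros((300,150,3),np.uint8)])
cv2.imwrite('pics/fit0.png',np.vstack([top,bot])); cv2.imwrite('pics/w.png',w)
E
```

```text
round_soap [ 4.4830e+02 -2.5625e+02  1.0000e-01] 0.038 scene [ 4.4787e+02 -2.5671e+02  1.8000e-01] side [ 4.4898e+02 -2.5622e+02  4.0000e-02]
long_soap [ 597.93 -344.73   -1.06] 0.048 scene [ 598.23 -344.56   -1.08] side [ 598.68 -345.07   -1.06]
guest_soap [463.53  11.87   3.08] 0.05 scene [463.29  12.58   3.1 ] side [464.73  11.07   3.03]
square_soap [ 449.3  -123.29    1.17] 0.048 scene [ 4.4906e+02 -1.2367e+02 -3.6000e-01] side [ 449.5  -123.43    1.14]
small_tin [ 469.16 -396.89    2.26] 0.414 scene [ 469.44 -397.46    3.36] side [ 470.01 -395.78    3.37]
long_tin [ 598.47 -192.11    2.47] 0.456 scene [ 5.9966e+02 -1.9252e+02  5.9000e-01] side [ 598.2  -190.58    2.27]
round_tin [ 6.0313e+02 -6.6910e+01  1.0000e-01] 0.028 scene [ 6.0323e+02 -6.7380e+01  8.0000e-02] side [ 6.0291e+02 -6.7320e+01  1.1000e-01]
tube_base [611.51  72.69   0.  ] 0.047 scene [611.66  72.97  -0.  ] side [610.96  72.01  -0.  ]
cap [6.0694e+02 2.8948e+02 6.0000e-02] 0.073 scene [ 6.0801e+02  2.9040e+02 -1.2000e-01] side [6.0607e+02 2.8661e+02 6.0000e-02]
```

View pics/fit0.png

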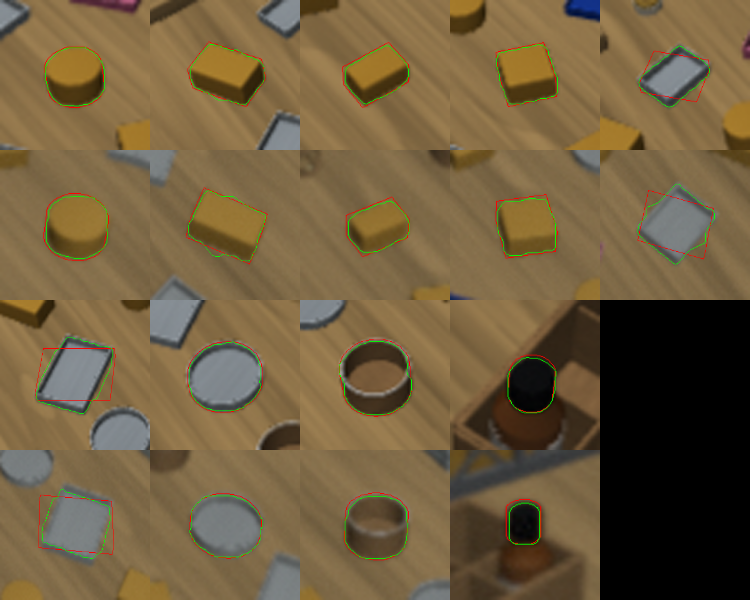

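View pics/w.png

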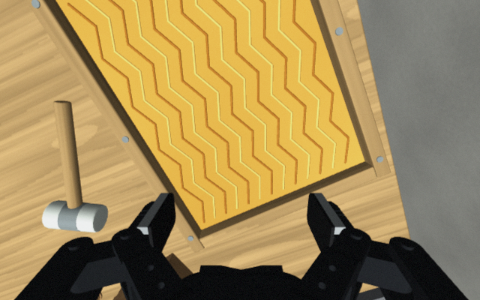

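The fits are good except for the two rectangular tins, whose starting yaw was wrong; I redo those from map readings. I also use the wrist picture, where the open fingertips appear near (220,258) and (427,257) at full scale, to find the fingertip depth.

```bash
python3 - <<'E'
from fit import *
V={n:(cv2.imread(f'pics/{n}0.png'),cam(n)) for n in('scene','side')}
row=[]
for k,p0 in(('small_tin',(469,-397,.41)),('long_tin',(599,-193,.6))):
    for vs in(['scene','side'],['scene'],['side']):
        p,f,v=fit(k,[V[n] for n in vs],p0); print(k,p.round(2),round(f,3))
p=r.camera_params('wrist'); H=np.linalg.inv(p['hand_eye'])
for z in(0,12,25,38):
  for x in(-11,11):
    q=H@[x,42.5,z,1]; print(z,x,(p['fx']*q[0]/q[2]+p['cx']).round(),(p['fy']*q[1]/q[2]+p['cy']).round())
# world direction of tool axes now
print(Ro.from_euler('xyz',r.sense()['tcp_rot']).as_matrix().round(2))
E
```

```text
small_tin [ 4.7076e+02 -3.9706e+02  2.3000e-01] 0.019
small_tin [ 4.6916e+02 -3.9824e+02  2.3000e-01] 0.007
small_tin [ 4.7141e+02 -3.9620e+02  2.4000e-01] 0.005
long_tin [ 6.0070e+02 -1.9254e+02  5.9000e-01] 0.016
long_tin [ 599.64 -193.26    0.6 ] 0.009
long_tin [ 6.0157e+02 -1.9195e+02  6.0000e-01] 0.003
0 -11 414.0 308.0
0 11 418.0 265.0
12 -11 407.0 293.0
12 11 410.0 252.0
25 -11 400.0 278.0
25 11 403.0 240.0
38 -11 394.0 266.0
38 11 397.0 230.0
[[-0.92  0.38 -0.  ]
 [ 0.38  0.92 -0.  ]
 [ 0.   -0.   -1.  ]]
```

Fingertip depth comes out at about 12 mm ahead of the TCP when open, about 25 mm when shut. Bottle first: move over it at z≈240 and check with the wrist camera.

```bash
python3 -m jog '[[[0,0,0],[-0.041,-0.0114,0.0015],1],[[0,0,0],[-0.041,-0.0114,0.0015],1],[[0,0,0],[-0.041,-0.0114,0.0015],1],[[0,0,0],[-0.041,-0.0114,0.0015],1],[[0,0,0],[-0.041,-0.0114,0.0015],1],[[0,0,0],[-0.041,-0.0114,0.0015],1],[[0,0,0],[-0.041,-0.0114,0.0015],1],[[0,0,0],[-0.041,-0.0114,0.0015],1],[[0,0,0],[-0.041,-0.0114,0.0015],1],[[0,0,0],[-0.041,-0.0114,0.0015],1],[[0,0,0],[-0.041,-0.0114,0.0015],1],[[0,0,0],[0,0,0],1]]' 30
cat > wl.py <<'E'
from fit import *
import sys
def look(name,fn,p0=None):
    s=r.sense(); im=r.grab_frame('wrist')[:,:,::-1].copy(); c=cam('wrist',s); cv2.imwrite(f'pics/{fn}.png',im)
    return s,im,c
def go(s,x,y,z,yaw=None):
    "tool-axis shift (m) after turning rz to reach the world target"
    y0=s['tcp_rot'][2]; rz=0
    if yaw is not None: rz=(y0-yaw+np.pi/2)%np.pi-np.pi/2
    R=Ro.from_euler('z',y0-rz).as_matrix()@np.diag([1,-1,-1])
    d=R.T@(np.array([x,y,z])-s['eef_pos'])/1000
    print('now',s['eef_pos'].round(1),s['tcp_rot'].round(3),'t',round(s['clock'],2),'rz',round(rz,3),'alt',round(rz-np.sign(rz)*np.pi,3),'shift',d.round(4)); return d
E
python3 - <<'E'
from wl import *
s,im,c=look('cap','wcap'); 
p,f,v=fit('cap',[(im,c)],(607,289,0)); print(p,f); go(s,p[0],p[1],155); print(w2px(c,[[607,289,156]]))
h=w2px(c,np.c_[14*np.cos(a)+p[0],14*np.sin(a)+p[1],0*a+156]); cv2.polylines(im,[h.astype(np.int32)],True,(0,255,255),1); cv2.imwrite('pics/wcap_o.png',im)
E
```

```text
clock: 1.35
eef_pos: [610.7, 286.7, 239.1]
tcp_rot: [-3.141, 0.001, 2.747]
contact_force: [0.5, 0.2, -0.1]
opening: 1.0
grasp_force: 0.0
[6.08445653e+02 2.90597965e+02 3.95463282e-02] 0.024526436804759685
now [610.7 286.7 239.1] [-3.141e+00  1.000e-03  2.747e+00] t 1.35 rz 0 alt 0.0 shift [0.0036 0.0028 0.0841]
[[321.55196257 213.55391955]]
```

View pics/wcap_o.png

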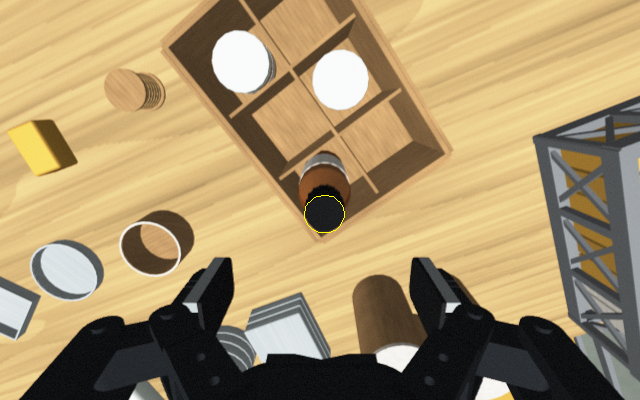

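The bottle cap is at (325,213) and the yellow rim circle lies right on it, so the bottle is at (608.4, 290.6). Descend, grip, then lift.

```bash
python3 -m jog '[[[0,0,0],[0.0036,0.0028,0],1],[[0,0,0],[0,0,0.02],1],[[0,0,0],[0,0,0.02],1],[[0,0,0],[0,0,0.02],1],[[0,0,0],[0,0,0.02],1],[[0,0,0],[0,0,0.004],1],[[0,0,0],[0,0,0],-1],[[0,0,0],[0,0,0],-1],[[0,0,0],[0,0,0],-1],[[0,0,0],[0,0,0],-1],[[0,0,0],[0,0,0],-1],[[0,0,0],[0,0,0],-1]]' 35
python3 -m jog '[[[0,0,0],[0,0,0],-1],[[0,0,0],[0,0,0],-1],[[0,0,0],[0,0,-0.01],-1],[[0,0,0],[0,0,-0.01],-1]]'
```

```text
clock: 2.6
eef_pos: [605.5, 294.0, 156.9]
tcp_rot: [3.141, 0.001, 2.751]
contact_force: [-1.3, -1.1, 6.1]
opening: 0.316
grasp_force: 34.4
clock: 3.0
eef_pos: [604.8, 294.0, 176.2]
tcp_rot: [-3.141, -0.001, 2.751]
contact_force: [-1.0, 0.2, -2.4]
opening: 0.316
grasp_force: 34.8
```

```bash
python3 -m jog '[[[0,0,0],[0,0,-0.02],-1],[[0,0,0],[0,0,-0.02],-1],[[0,0,0],[0,0,-0.02],-1],[[0,0,0],[0,0,-0.02],-1],[[0,0,0],[0,0,-0.02],-1],[[0,0,0],[0,0,-0.015],-1],[[0,0,0],[0,0,0],-1],[[0,0,0],[0,0,0],-1]]'
python3 - <<'E'
from wl import *
s,im,c=look('x','wlift')
P=circ(14,0); e=s['eef_pos']; dz=e[2]-156.9  # bottle raised by dz
MOD['cap']=(circ(14,126+dz,156+dz),None,0)
p1,f1,v1=fit('cap',[(im,c)],(e[0]+3,e[1]-1,0)); print('cap wrist',p1.round(1),f1)
MOD['body']=(circ(23,4+dz,100+dz),None,0)
vs=[]
for n in('scene','side'):
    i2=r.grab_frame(n)[:,:,::-1].copy(); cv2.imwrite(f'pics/{n}1.png',i2); vs.append((i2,cam(n)))
p2,f2,v2=fit('body',vs,(e[0]+3,e[1]-1,0)); print('body',p2.round(1),f2)
p3,f3,v3=fit('tube_base',vs,(611.5,72.7,0)); print('tube',p3.round(1),f3)
p4,f4,v4=fit('tube_base',[(im,c)],(611.5,72.7,0)); print('tube wrist',p4.round(1),f4)
cv2.imwrite('pics/lift_o.png',np.hstack(v1+v2+v4)); go(s,p3[0],p3[1],e[2])
E
```

```text
clock: 3.8
eef_pos: [604.9, 294.0, 290.6]
tcp_rot: [3.142, -0.0, 2.751]
contact_force: [0.4, -0.4, -2.7]
opening: 0.317
grasp_force: 34.9
cap wrist [6.085e+02 2.931e+02 1.000e-01] 0.13739632247568528
body [608.8 291.6  -0. ] 0.08050381111650143
tube [6.113e+02 7.240e+01 2.000e-01] 0.04867835855225762
tube wrist [ 6.116e+02  7.270e+01 -1.000e-01] 0.0014583871901302635
now [604.9 294.  290.6] [ 3.142 -0.     2.751] t 3.8 rz 0 alt 0.0 shift [-0.0904 -0.2025  0.    ]
```

View pics/lift_o.png

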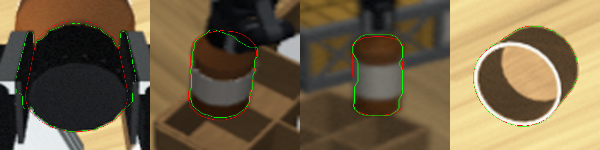

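The pictures show the bottle held upright (cap and body fits agree), and the tube base is at (611.6, 72.7). Carry the bottle over and part way down.

```bash
python3 -m jog '[[[0,0,0],[-0.0108,-0.0252,0],-1],[[0,0,0],[-0.0108,-0.0252,0],-1],[[0,0,0],[-0.0108,-0.0252,0],-1],[[0,0,0],[-0.0108,-0.0252,0],-1],[[0,0,0],[-0.0108,-0.0252,0],-1],[[0,0,0],[-0.0108,-0.0252,0],-1],[[0,0,0],[-0.0108,-0.0252,0],-1],[[0,0,0],[-0.0108,-0.0252,0],-1],[[0,0,0],[0,0,0],-1],[[0,0,0],[0,0,0.028],-1],[[0,0,0],[0,0,0.028],-1],[[0,0,0],[0,0,0.028],-1]]'
python3 -m jog '[[[0,0,0],[0,0,0],-1],[[0,0,0],[0,0,0],-1]]'
python3 - <<'E'
from wl import *
s=r.sense(); e=s['eef_pos']; dz=e[2]-156.9
MOD['body']=(circ(23,4+dz,100+dz),None,0); vs=[]
for n in('scene','side'):
    i2=r.grab_frame(n)[:,:,::-1].copy(); cv2.imwrite(f'pics/{n}2.png',i2); vs.append((i2,cam(n)))
p2,f2,v2=fit('body',vs,(e[0]+3.8,e[1]-1.9,0)); print('body',p2.round(1),f2,'bottom',4+dz)
go(s,611.5-3.8,72.7+1.9,e[2])
cv2.imwrite('pics/low_o.png',np.hstack([cv2.resize(v,(300,300)) for v in v2]))
E
```

```text
clock: 5.15
eef_pos: [607.8, 75.2, 205.3]
tcp_rot: [3.142, -0.001, 2.751]
contact_force: [-0.4, -0.3, -2.1]
opening: 0.315
grasp_force: 35.3
clock: 5.35
eef_pos: [607.9, 75.1, 206.5]
tcp_rot: [-3.141, -0.001, 2.751]
contact_force: [0.2, 0.3, -1.9]
opening: 0.314
grasp_force: 35.2
body [ 6.16e+02  7.84e+01 -2.00e-01] 0.20107035421166947 bottom 53.63820277563744
now [607.9  75.1 206.5] [-3.141e+00 -1.000e-03  2.751e+00] t 5.35 rz 0 alt 0.0 shift [-0.     -0.0006  0.    ]
```

View pics/low_o.png

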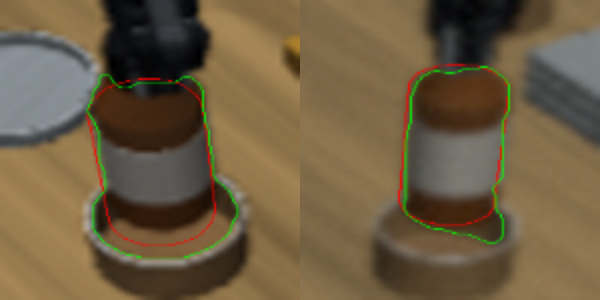

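The bottle hangs centred over the tube base mouth (tube rim around it in both views; the fit is disturbed by the tube). Lower it in, watching the force.

```bash
python3 -m jog '[[[0,0,0],[0,-0.0004,0.012],-1],[[0,0,0],[0,0,0.012],-1],[[0,0,0],[0,0,0.012],-1],[[0,0,0],[0,0,0.008],-1],[[0,0,0],[0,0,0.003],-1],[[0,0,0],[0,0,0.001],-1],[[0,0,0],[0,0,0],-1],[[0,0,0],[0,0,0],-1]]'
python3 -m jog '[[[0,0,0],[0,0,0.002],-1],[[0,0,0],[0,0,0],-1]]'
```

```text
clock: 6.25
eef_pos: [608.3, 74.4, 159.2]
tcp_rot: [3.141, 0.001, 2.751]
contact_force: [0.8, 0.4, -2.4]
opening: 0.31
grasp_force: 35.3
clock: 6.45
eef_pos: [608.0, 74.4, 156.8]
tcp_rot: [3.142, 0.0, 2.751]
contact_force: [0.9, -0.1, -1.9]
opening: 0.315
grasp_force: 35.3
```

```bash
python3 -m jog '[[[0,0,0],[0,0,0.001],-1],[[0,0,0],[0,0,0],-1]]'
python3 -m jog '[[[0,0,0],[0,0,0.001],-1],[[0,0,0],[0,0,0],-1]]'
python3 -m jog '[[[0,0,0],[0,0,0.001],-1],[[0,0,0],[0,0,0],-1]]'
```

```text
clock: 6.65
eef_pos: [608.2, 74.4, 156.0]
tcp_rot: [3.141, 0.0, 2.751]
contact_force: [-0.7, -0.6, -1.1]
opening: 0.314
grasp_force: 35.4
clock: 6.85
eef_pos: [608.7, 74.3, 155.9]
tcp_rot: [3.141, 0.002, 2.751]
contact_force: [-1.2, -1.7, 6.3]
opening: 0.313
grasp_force: 36.2
clock: 7.05
eef_pos: [609.2, 74.2, 155.9]
tcp_rot: [3.141, 0.003, 2.751]
contact_force: [-1.9, -2.8, 14.2]
opening: 0.315
grasp_force: 37.0
```

Contact at z=155.9, as predicted, so the bottle stands on the tube floor. Back off 2 mm, release, rise, and go over the guest soap.

```bash
python3 -m jog '[[[0,0,0],[0,0,-0.002],-1],[[0,0,0],[0,0,0],-0.2],[[0,0,0],[0,0,0],0.2],[[0,0,0],[0,0,0],0.6],[[0,0,0],[0,0,0],1],[[0,0,0],[0,0,-0.01],1],[[0,0,0],[0,0,-0.025],1],[[0,0,0],[0,0,-0.03],1],[[0,0,0],[0,0,-0.025],1]]'
python3 -m jog '[[[0,0,-0.11],[0,0,0],1],[[0,0,-0.11],[0,0,0],1],[[0,0,-0.11],[0,0,0],1],[[0,0,0],[0.028,-0.014,0],1],[[0,0,0],[0.028,-0.014,0.015],1],[[0,0,0],[0.028,-0.014,0.02],1],[[0,0,0],[0.028,-0.014,0.02],1],[[0,0,0],[0.028,-0.014,0.02],1],[[0,0,0],[0,0,0],1],[[0,0,0],[0,0,0],1]]'
python3 - <<'E'
from wl import *
s,im,c=look('x','wg')
p,f,v=fit('guest_soap',[(im,c)],(463.5,12,3.08)); print('guest',p.round(2),f); go(s,p[0],p[1],38.5,p[2])
p2,f2,_=fit('square_soap',[(im,c)],(449.3,-123.3,1.17)); print('sq',p2.round(2),f2)
vs=[]
for n in('scene','side'):
    i2=r.grab_frame(n)[:,:,::-1].copy(); cv2.imwrite(f'pics/{n}3.png',i2)
    q=w2px(cam(n),[[611.5,72.7,70]])[0].astype(int); i=i2[max(q[1]-50,0):q[1]+50,q[0]-50:q[0]+50]; vs.append(cv2.resize(i,(300,300)))
cv2.imwrite('pics/g_o.png',np.hstack([cv2.resize(v[0],(300,300))]+vs[:1]))
E
```

```text
clock: 7.95
eef_pos: [608.2, 74.4, 247.9]
tcp_rot: [3.141, 0.001, 2.751]
contact_force: [-0.6, -0.4, 0.4]
opening: 1.005
grasp_force: 0.0
clock: 8.95
eef_pos: [464.1, 12.9, 171.3]
tcp_rot: [3.142, 0.001, 3.08]
contact_force: [0.2, -0.4, -0.3]
opening: 1.0
grasp_force: 0.0
guest [464.1   12.51   3.08] 0.018217968487818183
now [464.1  12.9 171.3] [3.142e+00 1.000e-03 3.080e+00] t 8.95 rz -0.004 alt 3.138 shift [-1.000e-04 -4.000e-04  1.328e-01]
sq [ 449.85 -122.6     1.17] 0.017233791991566605
```

View pics/g_o.png

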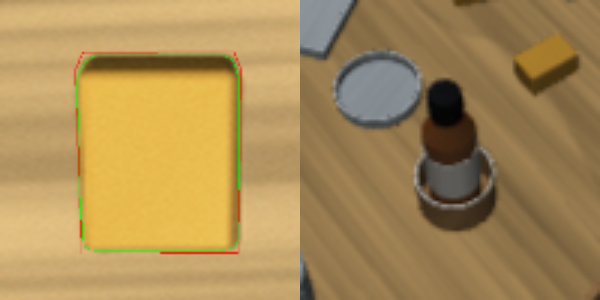

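The bottle stands upright in the tube base and the guest fit matches. Descend, grip and lift.

```bash
python3 -m jog '[[[0,0,0],[0,0,0.028],1],[[0,0,0],[0,0,0.028],1],[[0,0,0],[0,0,0.028],1],[[0,0,0],[0,0,0.028],1],[[0,0,0],[0,0,0.0205],1],[[0,0,0],[0,0,0],1],[[0,0,0],[0,0,0],-1],[[0,0,0],[0,0,0],-1],[[0,0,0],[0,0,0],-1],[[0,0,0],[0,0,0],-1],[[0,0,0],[0,0,0],-1],[[0,0,0],[0,0,0],-1]]' 30
python3 -m jog '[[[0,0,0],[0,0,-0.005],-1],[[0,0,0],[0,0,-0.01],-1],[[0,0,0],[0,0,-0.025],-1],[[0,0,0],[0,0,-0.03],-1],[[0,0,0],[0,0,0],-1]]'
python3 - <<'E'
from wl import *
s=r.sense(); go(s,470.3,-397.2,s['eef_pos'][2],.23)
E
```

```text
clock: 10.3
eef_pos: [464.8, 13.1, 39.4]
tcp_rot: [3.141, 0.002, 3.081]
contact_force: [-0.8, -0.3, 7.8]
opening: 0.388
grasp_force: 29.6
clock: 10.8
eef_pos: [466.3, 13.1, 112.0]
tcp_rot: [3.141, 0.006, 3.081]
contact_force: [0.3, -0.4, -0.1]
opening: 0.391
grasp_force: 30.6
now [466.3  13.1 112. ] [3.141 0.006 3.081] t 10.8 rz -0.291 alt 2.851 shift [ 0.0896 -0.4004  0.    ]
```

```bash
python3 -m jog '[[[0,0,-0.1455],[0,0,0],-1],[[0,0,-0.1455],[0,0,0],-1],[[0,0,0],[0.0081,-0.0364,0],-1],[[0,0,0],[0.0081,-0.0364,0],-1],[[0,0,0],[0.0081,-0.0364,0],-1],[[0,0,0],[0.0081,-0.0364,0],-1],[[0,0,0],[0.0081,-0.0364,0],-1],[[0,0,0],[0.0081,-0.0364,0],-1],[[0,0,0],[0.0081,-0.0364,0],-1],[[0,0,0],[0.0081,-0.0364,0],-1],[[0,0,0],[0,0,0],-1],[[0,0,0],[0,0,0],-1]]'
python3 - <<'E'
from wl import *
s,im,c=look('x','wt')
p,f,v=fit('small_tin',[(im,c)],(470,-397,.23)); print('tin',p.round(2),f,w2px(c,[[470,-397,7]]).round()); go(s,p[0],p[1],s['eef_pos'][2],p[2])
p1,f1,v1=fit('round_soap',[(im,c)],(448.3,-256.3,0)); print('round',p1.round(1),f1)
cv2.imwrite('pics/t_o.png',np.hstack([cv2.resize(v[0],(300,300)),cv2.resize(im,(480,300))]))
E
```

```text
clock: 12.0
eef_pos: [466.8, -285.7, 108.0]
tcp_rot: [3.141, -0.0, -2.913]
contact_force: [0.1, 0.1, -0.6]
opening: 0.39
grasp_force: 30.6
tin [ 4.7089e+02 -3.9708e+02  2.3000e-01] 0.000699686623694618 [[173. 182.]]
now [ 466.8 -285.7  108. ] [ 3.141 -0.    -2.913] t 12.0 rz -0.002 alt 3.139 shift [ 0.0215 -0.1094  0.    ]
round [ 449.7 -256.7    0. ] 0.0693308724141435
```

View pics/t_o.png

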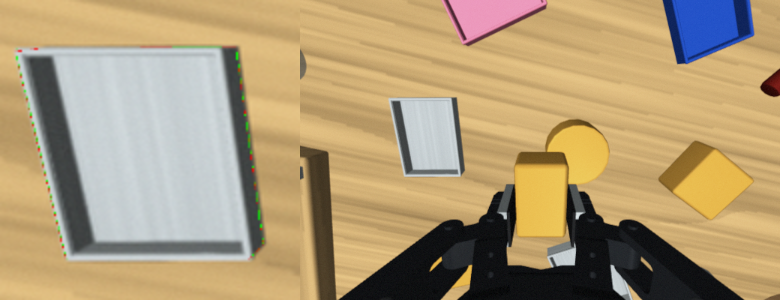

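```bash
python3 -m jog '[[[0,0,0],[0.0072,-0.0365,0],-1],[[0,0,0],[0.0072,-0.0365,0],-1],[[0,0,0],[0.0072,-0.0365,0],-1],[[0,0,0],[0,0,0],-1],[[0,0,0],[0,0,0.01],-1],[[0,0,0],[0,0,0],-1]]'
python3 - <<'E'
from wl import *
s=r.sense(); go(s,470.9,-397.1,44,.23)
for z in(0,40,80): print(z,px2w(cam('scene'),[(227,146),(215,95),(131,180)],z).round().tolist())
E
```

```text
clock: 12.65
eef_pos: [470.3, -394.3, 96.5]
tcp_rot: [3.138, -0.002, -2.91]
contact_force: [0.5, 1.1, -0.7]
opening: 0.387
grasp_force: 30.6
now [ 470.3 -394.3   96.5] [ 3.138e+00 -2.000e-03 -2.910e+00] t 12.65 rz 0.001 alt -3.14 shift [ 0.0001 -0.0028  0.0525]
0 [[515.0, -494.0, 0.0], [403.0, -793.0, 0.0], [839.0, -543.0, 0.0]]
40 [[531.0, -448.0, 40.0], [424.0, -735.0, 40.0], [842.0, -496.0, 40.0]]
80 [[548.0, -403.0, 80.0], [445.0, -678.0, 80.0], [845.0, -449.0, 80.0]]
```

```bash
python3 -m jog '[[[0,0,0],[0,-0.001,0.015],-1],[[0,0,0],[0,0,0.015],-1],[[0,0,0],[0,0,0.015],-1],[[0,0,0],[0,0,0.005],-1],[[0,0,0],[0,0,0],-1],[[0,0,0],[0,0,0],-1]]'
python3 -m jog '[[[0,0,0],[0,0,0.002],-1],[[0,0,0],[0,0,0],-1]]'
```

```text
clock: 13.25
eef_pos: [471.6, -397.8, 48.2]
tcp_rot: [3.142, -0.0, -2.911]
contact_force: [-0.6, -0.2, -0.3]
opening: 0.386
grasp_force: 30.6
clock: 13.45
eef_pos: [471.7, -398.0, 46.7]
tcp_rot: [-3.141, 0.0, -2.911]
contact_force: [0.7, -0.1, -0.9]
opening: 0.39
grasp_force: 30.6
```

```bash
python3 -m jog '[[[0,0,0],[0,0.0005,0.002],-1],[[0,0,0],[0,0,0.001],-1],[[0,0,0],[0,0,0],-1]]'
python3 -m jog '[[[0,0,0],[0,0,0.0015],-1],[[0,0,0],[0,0,0],-1]]'
python3 -m jog '[[[0,0,0],[0,0,0.001],-1],[[0,0,0],[0,0,0],-1]]'
```

```text
clock: 13.75
eef_pos: [471.3, -397.2, 43.2]
tcp_rot: [3.141, -0.0, -2.911]
contact_force: [0.6, 0.5, -1.3]
opening: 0.387
grasp_force: 30.6
clock: 13.95
eef_pos: [471.3, -397.2, 41.6]
tcp_rot: [3.141, -0.0, -2.911]
contact_force: [-0.0, 0.1, -0.7]
opening: 0.389
grasp_force: 30.6
clock: 14.15
eef_pos: [471.4, -397.3, 41.5]
tcp_rot: [3.141, -0.0, -2.911]
contact_force: [-2.4, 1.6, 7.5]
opening: 0.391
grasp_force: 31.5
```

Contact at 41.5, as expected for the tin floor. Release, rise, and go over the round soap.

```bash
python3 -m jog '[[[0,0,0],[0,0,-0.001],-1],[[0,0,0],[0,0,0],0],[[0,0,0],[0,0,0],0.5],[[0,0,0],[0,0,0],1],[[0,0,0],[0,0,-0.01],1],[[0,0,0],[0,0,-0.03],1],[[0,0,0],[0,0,-0.03],1],[[0,0,0],[-0.0027,0.0356,-0.03],1],[[0,0,0],[-0.0027,0.0356,-0.03],1],[[0,0,0],[-0.0027,0.0356,0],1],[[0,0,0],[-0.0027,0.0356,0],1],[[0,0,0],[0,0,0],1]]'
python3 -m jog '[[[0,0,0],[0,0,0],1]]'
python3 - <<'E'
from wl import *
s,im,c=look('x','wr')
p,f,v=fit('round_soap',[(im,c)],(448.5,-256.5,0)); print('round',p.round(2),f); go(s,p[0],p[1],36)
p,f,v2=fit('small_tin',[(im,c)],(471,-397,.23)); print('tin',p.round(2),f)
cv2.imwrite('pics/r_o.png',np.hstack([cv2.resize(v[0],(300,300)),cv2.resize(im,(480,300))]))
E
```

```text
clock: 15.35
eef_pos: [448.1, -252.7, 172.5]
tcp_rot: [3.14, -0.001, -2.909]
contact_force: [-0.6, -0.3, 0.1]
opening: 1.002
grasp_force: 0.0
clock: 15.45
eef_pos: [449.8, -255.9, 172.7]
tcp_rot: [-3.141, 0.001, -2.91]
contact_force: [0.7, -0.7, 0.0]
opening: 1.0
grasp_force: 0.0
round [ 4.4898e+02 -2.5598e+02  5.0000e-02] 0.006797620800182268
now [ 449.8 -255.9  172.7] [-3.141e+00  1.000e-03 -2.910e+00] t 15.45 rz 0 alt 0.0 shift [8.000e-04 1.000e-04 1.367e-01]
tin [ 4.7077e+02 -3.9719e+02  2.3000e-01] 0.00669605073778955
```

View pics/r_o.png

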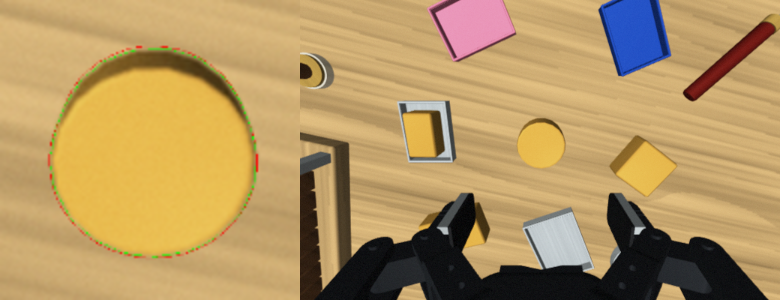

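The guest soap lies flat in its tin (wrist view, at (425,132) in the composite), and the round fit is exact. Grip the round soap.

```bash
python3 -m jog '[[[0,0,0],[0.0005,0,0.028],1],[[0,0,0],[0,0,0.028],1],[[0,0,0],[0,0,0.028],1],[[0,0,0],[0,0,0.028],1],[[0,0,0],[0,0,0.0247],1],[[0,0,0],[0,0,0],1],[[0,0,0],[0,0,0],-1],[[0,0,0],[0,0,0],-1],[[0,0,0],[0,0,0],-1],[[0,0,0],[0,0,0],-1],[[0,0,0],[0,0,0],-1],[[0,0,0],[0,0,0],-1]]' 30
python3 -m jog '[[[0,0,0],[0,0,-0.005],-1],[[0,0,0],[0,0,-0.01],-1],[[0,0,0],[0,0,-0.025],-1],[[0,0,0],[0,0,-0.03],-1],[[0,0,0],[0,0,0],-1],[[0,0,0],[0,0,0],-1]]'
python3 - <<'E'
from wl import *
s=r.sense(); go(s,603.2,-67.2,s['eef_pos'][2])
E
```

```text
clock: 16.7
eef_pos: [449.9, -257.1, 36.5]
tcp_rot: [-3.14, 0.002, -2.911]
contact_force: [-1.4, -1.7, 8.2]
opening: 0.664
grasp_force: 32.7
clock: 17.3
eef_pos: [449.4, -256.5, 106.2]
tcp_rot: [-3.14, 0.002, -2.911]
contact_force: [-0.4, -0.0, -1.2]
opening: 0.662
grasp_force: 32.5
now [ 449.4 -256.5  106.2] [-3.140e+00  2.000e-03 -2.911e+00] t 17.3 rz 0 alt 0.0 shift [-0.1929  0.1492  0.    ]
```

```bash
python3 -m jog '[[[0,0,0],[-0.0275,0.0213,0],-1],[[0,0,0],[-0.0275,0.0213,0],-1],[[0,0,0],[-0.0275,0.0213,0],-1],[[0,0,0],[-0.0275,0.0213,0],-1],[[0,0,0],[-0.0275,0.0213,0],-1],[[0,0,0],[-0.0275,0.0213,0],-1],[[0,0,0],[-0.0275,0.0213,0],-1],[[0,0,0],[0,0,0.02],-1],[[0,0,0],[0,0,0.02],-1],[[0,0,0],[0,0,0.01],-1],[[0,0,0],[0,0,0],-1],[[0,0,0],[0,0,0],-1]]'
python3 - <<'E'
from wl import *
s=r.sense(); go(s,603.2,-67.2,39)
E
```

```text
clock: 18.5
eef_pos: [602.1, -67.4, 54.9]
tcp_rot: [3.141, -0.001, -2.912]
contact_force: [-0.1, -0.4, -0.1]
opening: 0.666
grasp_force: 32.5
now [602.1 -67.4  54.9] [ 3.141e+00 -1.000e-03 -2.912e+00] t 18.5 rz 0 alt 0.0 shift [-0.0011 -0.0001  0.0159]
```

```bash
python3 -m jog '[[[0,0,0],[-0.001,0,0.008],-1],[[0,0,0],[0,0,0.005],-1],[[0,0,0],[0,0,0.001],-1],[[0,0,0],[0,0,0],-1],[[0,0,0],[0,0,0],-1]]'
python3 -m jog '[[[0,0,0],[0,0,0.0015],-1],[[0,0,0],[0,0,0],-1]]'
python3 -m jog '[[[0,0,0],[0,0,0.001],-1],[[0,0,0],[0,0,0],-1]]'
```

```text
clock: 19.0
eef_pos: [603.4, -67.0, 41.3]
tcp_rot: [-3.142, 0.0, -2.911]
contact_force: [0.5, 0.4, -1.1]
opening: 0.664
grasp_force: 32.5
clock: 19.2
eef_pos: [603.3, -67.0, 39.6]
tcp_rot: [-3.142, 0.0, -2.911]
contact_force: [0.1, 0.4, -0.7]
opening: 0.664
grasp_force: 32.5
clock: 19.4
eef_pos: [603.4, -67.0, 38.6]
tcp_rot: [-3.142, 0.0, -2.911]
contact_force: [-0.1, -0.0, 0.1]
opening: 0.662
grasp_force: 32.4
```

```bash
python3 -m jog '[[[0,0,0],[0,0,0],0.45],[[0,0,0],[0,0,0],0.7],[[0,0,0],[0,0,0],1],[[0,0,0],[0,0,-0.01],1],[[0,0,0],[0,0,-0.03],1],[[0,0,0],[0,0,-0.03],1],[[0,0,0],[0,0,-0.03],1],[[0,0,0],[0,0,-0.03],1],[[0,0,0.1437],[0,0,0],1],[[0,0,0.1437],[0,0,0],1],[[0,0,0.1437],[0,0,0],1],[[0,0,0.1437],[0,0,0],1]]'
python3 -m jog '[[[0,0,0.1437],[0,0,0],1],[[0,0,0.1437],[0,0,0],1],[[0,0,0.1437],[0,0,0],1],[[0,0,0.1437],[0,0,0],1],[[0,0,0.1437],[0,0,0],1],[[0,0,0],[-0.0342,-0.02,0],1],[[0,0,0],[-0.0342,-0.02,0],1],[[0,0,0],[-0.0342,-0.02,0],1],[[0,0,0],[-0.0342,-0.02,0],1],[[0,0,0],[-0.0342,-0.02,0],1],[[0,0,0],[-0.0342,-0.02,0],1],[[0,0,0],[-0.0342,-0.02,0],1]]'
python3 -m jog '[[[0,0,0],[0,0,0],1],[[0,0,0],[0,0,0],1]]'
python3 - <<'E'
from wl import *
s,im,c=look('x','wl')
p,f,v=fit('long_soap',[(im,c)],(598,-344.6,2.08)); print('long',p.round(2),f); go(s,p[0],p[1],37.5,p[2])
p,f,v2=fit('long_tin',[(im,c)],(600.5,-192.5,.59)); print('tin',p.round(2),f,w2px(c,[[600,-192,7]]).round())
cv2.imwrite('pics/l_o.png',np.hstack([cv2.resize(v[0],(300,300)),cv2.resize(im,(480,300))]))
E
```

```text
clock: 20.6
eef_pos: [603.4, -67.0, 169.5]
tcp_rot: [3.141, 0.001, 2.791]
contact_force: [-1.1, 0.9, -0.5]
opening: 1.001
grasp_force: 0.0
clock: 21.8
eef_pos: [597.2, -345.9, 169.5]
tcp_rot: [3.141, 0.001, 2.078]
contact_force: [0.9, 0.7, -0.1]
opening: 1.0
grasp_force: 0.0
clock: 22.0
eef_pos: [597.0, -344.9, 169.0]
tcp_rot: [3.141, -0.0, 2.077]
contact_force: [-0.3, 0.4, 0.5]
opening: 1.003
grasp_force: 0.0
long [ 598.71 -342.96    2.07] 0.007512296118796347
now [ 597.  -344.9  169. ] [ 3.141 -0.     2.077] t 22.0 rz 0.011 alt -3.131 shift [0.0009 0.0024 0.1315]
tin [ 6.0095e+02 -1.9165e+02  6.0000e-01] 0.0003920479537672634 [[414.  34.]]
```

View pics/l_o.png

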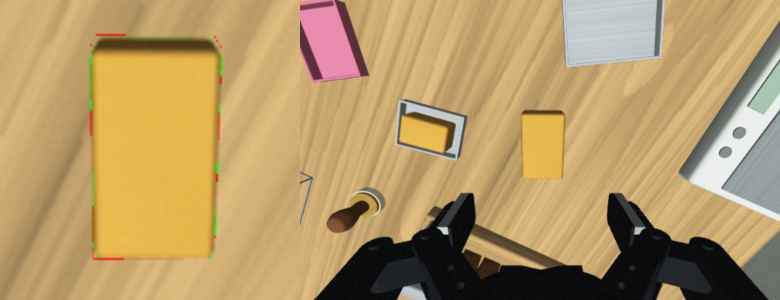

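```bash
python3 - <<'E'
from wl import *
s=r.sense(); c=cam('wrist',s)
for z in(0,40,80): print(z,px2w(c,[(173,280),(347,350),(250,320)],z).round().tolist(),px2w(cam('scene'),[(227,146),(162,178)],z).round().tolist(),px2w(cam('side'),[(452,304),(549,236)],z).round().tolist())
E
```

```text
0 [[508.0, -510.0, 0.0], [719.0, -500.0, 0.0], [602.0, -517.0, 0.0]] [[515.0, -494.0, 0.0], [757.0, -488.0, 0.0]] [[535.0, -491.0, 0.0], [933.0, -477.0, 0.0]]
40 [[515.0, -477.0, 40.0], [697.0, -469.0, 40.0], [596.0, -483.0, 40.0]] [[531.0, -448.0, 40.0], [763.0, -443.0, 40.0]] [[511.0, -506.0, 40.0], [894.0, -491.0, 40.0]]
80 [[523.0, -444.0, 80.0], [674.0, -437.0, 80.0], [590.0, -449.0, 80.0]] [[548.0, -403.0, 80.0], [770.0, -398.0, 80.0]] [[486.0, -520.0, 80.0], [856.0, -506.0, 80.0]]
```

The rack edge is about 150 mm away at y≈-500, so there's room. Grip the long soap.

```bash
python3 -m jog '[[[0,0,0.011],[0.0009,0.0024,0.0275],1],[[0,0,0],[0,0,0.028],1],[[0,0,0],[0,0,0.028],1],[[0,0,0],[0,0,0.028],1],[[0,0,0],[0,0,0.02],1],[[0,0,0],[0,0,0],1],[[0,0,0],[0,0,0],-1],[[0,0,0],[0,0,0],-1],[[0,0,0],[0,0,0],-1],[[0,0,0],[0,0,0],-1],[[0,0,0],[0,0,0],-1],[[0,0,0],[0,0,0],-1]]' 35
python3 -m jog '[[[0,0,0],[0,0,-0.005],-1],[[0,0,0],[0,0,-0.01],-1],[[0,0,0],[0,0,-0.025],-1],[[0,0,0],[0,0,-0.03],-1],[[0,0,0],[0,0,0],-1],[[0,0,0],[0,0,0],-1]]'
python3 - <<'E'
from wl import *
s=r.sense(); go(s,600.9,-191.9,s['eef_pos'][2],.60)
E
```

```text
clock: 23.25
eef_pos: [600.1, -342.5, 39.1]
tcp_rot: [3.14, 0.002, 2.068]
contact_force: [0.7, 2.6, 5.8]
opening: 0.577
grasp_force: 37.7
clock: 23.85
eef_pos: [599.4, -342.6, 108.4]
tcp_rot: [3.141, 0.002, 2.067]
contact_force: [-0.2, 0.3, -1.0]
opening: 0.574
grasp_force: 36.9
now [ 599.4 -342.6  108.4] [3.141e+00 2.000e-03 2.067e+00] t 23.85 rz 1.467 alt -1.674 shift [ 0.0863 -0.1235  0.    ]
```

```bash
python3 -m jog '[[[0,0,0.1467],[0,0,0],-1],[[0,0,0.1467],[0,0,0],-1],[[0,0,0.1467],[0,0,0],-1],[[0,0,0.1467],[0,0,0],-1],[[0,0,0.1467],[0,0,0],-1],[[0,0,0.1467],[0,0,0],-1],[[0,0,0.1467],[0,0,0],-1],[[0,0,0.1467],[0,0,0],-1],[[0,0,0.1467],[0,0,0],-1],[[0,0,0.1467],[0,0,0],-1],[[0,0,0],[0.0216,-0.0309,0],-1],[[0,0,0],[0.0216,-0.0309,0],-1]]'
python3 -m jog '[[[0,0,0],[0.0216,-0.0309,0],-1],[[0,0,0],[0.0216,-0.0309,0],-1],[[0,0,0],[0,0,0.02],-1],[[0,0,0],[0,0,0.02],-1],[[0,0,0],[0,0,0.01],-1],[[0,0,0],[0,0,0],-1],[[0,0,0],[0,0,0],-1]]'
python3 - <<'E'
from wl import *
s=r.sense(); go(s,600.9,-191.9,41,.6)
E
```

```text
clock: 25.05
eef_pos: [598.6, -266.5, 105.6]
tcp_rot: [-3.14, 0.001, 0.598]
contact_force: [1.2, 0.6, -2.8]
opening: 0.579
grasp_force: 36.9
clock: 25.75
eef_pos: [600.3, -191.8, 56.9]
tcp_rot: [-3.141, 0.0, 0.6]
contact_force: [-0.0, 1.3, -1.7]
opening: 0.577
grasp_force: 36.9
now [ 600.3 -191.8   56.9] [-3.141  0.     0.6  ] t 25.75 rz 0.0 alt -3.142 shift [0.0004 0.0005 0.0159]
```

```bash
python3 -m jog '[[[0,0,0],[0,0,0.008],-1],[[0,0,0],[0,0,0.004],-1],[[0,0,0],[0,0,0.001],-1],[[0,0,0],[0,0,0],-1],[[0,0,0],[0,0,0],-1]]'
python3 -m jog '[[[0,0,0],[0,0,0.0015],-1],[[0,0,0],[0,0,0],-1]]'
python3 -m jog '[[[0,0,0],[0,0,0.001],-1],[[0,0,0],[0,0,0],-1]]'
```

```text
clock: 26.25
eef_pos: [600.6, -191.5, 44.2]
tcp_rot: [3.141, -0.0, 0.6]
contact_force: [-0.3, 0.3, -1.8]
opening: 0.571
grasp_force: 37.0
clock: 26.45
eef_pos: [600.5, -191.5, 42.6]
tcp_rot: [3.141, -0.0, 0.6]
contact_force: [-0.5, -0.2, -2.4]
opening: 0.581
grasp_force: 37.0
clock: 26.65
eef_pos: [600.4, -191.4, 41.5]
tcp_rot: [-3.141, 0.0, 0.601]
contact_force: [0.2, -0.1, -1.1]
opening: 0.576
grasp_force: 37.0
```

Half a millimetre above the tin floor, so release, rise well clear, and check everything.

```bash
python3 -m jog '[[[0,0,0],[0,0,0.0004],-1],[[0,0,0],[0,0,0],0.3],[[0,0,0],[0,0,0],0.6],[[0,0,0],[0,0,0],1],[[0,0,0],[0,0,-0.01],1],[[0,0,0],[0,0,-0.03],1],[[0,0,0],[0,0,-0.03],1],[[0,0,0],[0,0,-0.04],1],[[0,0,0],[0,0,-0.04],1],[[0,0,0],[0,0,-0.04],1],[[0,0,0],[0,0,-0.02],1],[[0,0,0],[0,0,0],1]]'
python3 - <<'E'
from wl import *
n='side'; im=r.grab_frame(n)[:,:,::-1].copy(); i=im[120:320,270:470]; a1=cv2.resize(i,(400,400),interpolation=cv2.INTER_CUBIC)
n='scene'; im=r.grab_frame(n)[:,:,::-1].copy(); i=im[120:320,200:400]; a2=cv2.resize(i,(400,400),interpolation=cv2.INTER_CUBIC)
cv2.imwrite('pics/end.png',np.hstack([a1,a2]))
s,im,c=look('x','wend'); V=[(im,c)]
for k,p0 in(('square_soap',(449.5,-123,1.17)),): 
    vs=[(r.grab_frame(n)[:,:,::-1].copy(),cam(n)) for n in('scene','side')]; print(k,fit(k,vs,p0)[0].round(1))
E
```

```text
clock: 27.85
eef_pos: [602.2, -192.0, 255.9]
tcp_rot: [3.136, -0.004, 0.601]
contact_force: [0.6, 0.3, -0.1]
opening: 1.001
grasp_force: 0.0
square_soap [ 448.9 -124.2    1.2]
```

View pics/end.png

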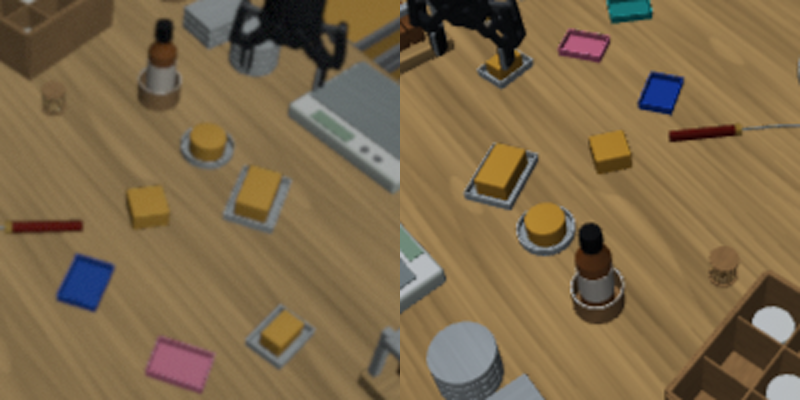

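Both views show the round, long and guest soaps flat inside their tins, the bottle upright in the tube base, and the square soap unmoved. Hand in.

```bash
python3 -m jog '[[[0,0,0],[0,0,0],1],[[0,0,0],[0,0,0],1],[[0,0,0],[0,0,0],1]]' && python3 -c "
from rig import r
print(r.sign_off())"
```

```text
clock: 28.4
eef_pos: [600.3, -191.4, 250.6]
tcp_rot: [-3.141, 0.001, 0.601]
contact_force: [-0.3, 0.9, -0.6]
opening: 1.0
grasp_force: 0.0
the job is handed in; nothing more can be done
None
```

I packed the order and handed it in at 28.4 s, but sign-off returned no verdict; the last pictures show the three soaps flat in their tins, the bottle upright in the tube base and the square soap where it started.

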